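# Snap the stamp tub's lid shut all round

### The job

The lid of the white stamp tub is on but not snapped home: all four blue rim sections still stand up. Press them down with your fingertips, one after another round the lid, until every one has clicked shut, then take your hand away. Press on the rim, not on the clear window, leave the tub standing where it is (do not lift or shove it) and do not disturb the things around it.

Things in the scene. Friction and masses are not known exactly. Their poses are not given: they have to be found in the camera images.
- tub: White box of stamps, 160 (x) by 210 mm (y), walls 85 mm high, 1.8 kg, loose on a 10 mm plywood board. Origin: centre of its underside; z up. Lid on top: clear window, four white fixed corners (34 x 34 mm, tops 95 mm above the origin) and between them four blue rim sections. A raised section stands 8 mm above the corners, with a red line on the wall below it; a shut one is level with them, line hidden.
- window: Clear, thin window in the middle of the lid, 104 mm (x) by 154 mm (y), its top 89 mm above the tub's origin, 6 mm below the shut rim. Not to be leant on. This entry's origin and axes are those of the tub.
- rim_a_top (a point): Middle of the top face of the blue rim section on the tub's long side at -x (146 mm long, 31 mm wide, centre at x = -68.5 mm in the tub's frame). 103 mm above the tub's origin when raised, 95 mm when shut; axes as the tub's.
- rim_a (a joint): How far that section is pressed down: 0 = raised, 0.008 m = clicked shut against its stop. It resists with up to about 10 N, tips over at half travel (4 mm) and from there snaps shut by itself and stays; let go earlier, it springs back up. Starts raised.
- rim_b_top (a point): Middle of the top face of the blue rim section on the tub's short side at +y (98 mm long, 31 mm wide, centre at y = +93.5 mm in the tub's frame). 103 mm above the tub's origin when raised, 95 mm when shut; axes as the tub's.
- rim_b (a joint): How far that section is pressed down: 0 = raised, 0.008 m = clicked shut against its stop. It resists with up to about 10 N, tips over at half travel (4 mm) and from there snaps shut by itself and stays; let go earlier, it springs back up. Starts raised.
- rim_c_top (a point): Middle of the top face of the blue rim section on the tub's long side at +x (146 mm long, 31 mm wide, centre at x = +68.5 mm in the tub's frame). 103 mm above the tub's origin when raised, 95 mm when shut; axes as the tub's.
- rim_c (a joint): How far that section is pressed down: 0 = raised, 0.008 m = clicked shut against its stop. It resists with up to about 10 N, tips over at half travel (4 mm) and from there snaps shut by itself and stays; let go earlier, it springs back up. Starts raised.
- rim_d_top (a point): Middle of the top face of the blue rim section on the tub's short side at -y (98 mm long, 31 mm wide, centre at y = -93.5 mm in the tub's frame). 103 mm above the tub's origin when raised, 95 mm when shut; axes as the tub's.
- rim_d (a joint): How far that section is pressed down: 0 = raised, 0.008 m = clicked shut against its stop. It resists with up to about 10 N, tips over at half travel (4 mm) and from there snaps shut by itself and stays; let go earlier, it springs back up. Starts raised.
- sponge: Bystander: yellow sponge block, 75 x 110 x 35 (mm), loose. Origin: centre of its underside. It stands near the tub.
- roller: Bystander: banded grey and white texture roller standing on end, 40 across, 110 tall (mm), loose. Origin: centre of its underside. It stands near the tub.
- glaze_jar: Bystander: green jar with a black cap, 56 across, 75 tall (mm), loose. Origin: centre of its underside. It stands near the tub.
- slip_jar: Bystander: brown jar with a white cap, 56 across, 75 tall (mm), loose. Origin: centre of its underside. It stands near the tub.
- cup: Bystander: open terracotta cup, 72 across, 75 tall (mm), loose. Origin: centre of its underside. It stands near the tub.
- clay_rib: Bystander: flat wooden rib, 50 x 100 x 8 (mm), loose. Origin: centre of its underside. It stands near the tub.

How it is judged:
By the outcome, as a careful person would: the job done as asked, in the order asked, and still so for the second after the job is handed in, with the robot touching nothing.
It also fails if it takes over 61 s, if anything falls off the work surface, if the arm or the gripper's body presses on something with over 40 N, if the wrist force passes 120 N, or if a joint passes its speed limit or range.

### The arm

A 6-joint arm with a two-finger parallel gripper is mounted at the origin on the work surface. World frame = base frame: x ahead of the robot, y to its left, z up, the work surface at z = 0. Lengths are in mm, angles in rad, forces in N, time in s.
With the tool pointing down it reaches from about 325 to 775 mm from the base axis. Payload 5.5 kg.
Tool frame: the origin (TCP) lies midway between the tips of the shut fingers; the grasp point (between the pads) lies 19 mm behind it; z points along the fingers, x is the direction in which the jaws open and shut, and the axes are right-handed (so a half turn about z gives the same grasp; the last joint's range is limited). The gripper opens to 85 mm and grips with 20 to 120 N. Pads are 22 mm wide; open, the fingers measure 114 mm over their backs; the gripper's body (76 mm by 85 mm) begins 54 mm behind the grasp point. The pads swing forward as they close: fully open they stand 13 mm farther back than shut.
Start: joints at [-1.291, 0.091, 1.231, -0, 1.82, -0.057], TCP at [198.281, -566.305, 231.275] pointing down, gripper open.
Joint ranges: [-2.87, 2.87], [-0.86, 2.18], [0.17, 2.46], [-1.51, 4.65], [0.06, 2.69], [-2.65, 2.65]. Speed limits (rad/s): [2.57, 2.57, 3.01, 3.14, 3.14, 3.14].

### API

Orientations are given as a unit quaternion [w, x, y, z].
In Python, from bench import manip, eyes, order gives the robot as it stands. The module is installed in compiled form; this text tells all that it offers.
- The arm moves only by the tool move_arm, never from a script. Its argument "motion" is a list of rows, each a list of 7 numbers: the shift along the world's x, y, z in mm, then the turn, a rotation vector about the world's x, y, z in units of 8 degrees (1.0 is 8 degrees), then the opening, from 0 (shut) to 1 (fully open). A call has exactly 8 rows; each row is the pose to reach, as a shift and turn from the pose commanded when the call began; what a row does not reach only later rows make up. A row lasts 1/10 s, in which the tool goes at most 50 mm and 8.59 degrees, less where a joint would pass 70% of its speed; a pose out of reach is approached as far as the arm can. A call with a gripper value outside its range is refused whole. The fingers move at their own pace and stop on an object; the grip force is fixed at half the most. Time passes only in rows, so rows that repeat a pose let the fingers close, or fill a call up. It gives the time, the measured TCP pose, the force and the opening at its end, in the units of the state.
- manip.state(): the state, without advancing time (a new reading comes with each control period).
- eyes.read_camera(name): name is "side" or "top" or "wrist"; returns a dict with "img" (420x560x3 uint8, red, green, blue), "range_z" (420x560 float32, mm along the optical axis (not along the pixel's ray), 0 where there is no reading), "mtx" (3x3 intrinsics, pixels), "k1" (the pictures are not rectified: a ray, as slopes to the right and down, at radius r is drawn at 1 + k1 r^2 times it, then the intrinsics apply), "rvec" (rotation vector, rad) and "tvec" (3), from world to camera coordinates, as OpenCV has them; the wrist camera has in their place "mount" (4x4, takes a point from camera to tool coordinates, whose origin is the TCP and whose axes are the tool frame's). Camera axes: x right, y down, z forward; pixel columns grow to the right and rows downward; lengths in mm; the calibration is good to about 2 mm. A picture is of the moment at which its call begins: read the wrist's pose just before it.
- order.close_job(): hands the job in, once; it reports no verdict.
Trained networks look in a picture, given as the dict that the camera call returned (one of the last four; its "shot" number tells which), for a name from the list of things; names that differ only in an ending like _2 or _b are one class to them, and where a whole thing is asked for, a point or a joint stands for the part that bears it (a point fixed in the world has none). Each returns a list of dicts, best first, with "confidence" (0 to 1); they miss things now and then, are a little off and sometimes report something else, mostly with a low value. They report only what shows in the picture. A call takes as long as a camera call.
- eyes.outline_of(picture, name): "mask" (420x560 bool, what is visible of it) and "location" ([row, column] in pixels, amid what is visible of it).
- eyes.spot_point(picture, name): "location" ([row, column] in pixels: a listed point, or the origin of a listed thing).
The state is a dict: "clock": time; "q": joint angles; "dq": joint speeds; "joint_efforts": joint torques, N m; "tcp_pos": TCP position; "tcp_rot": TCP orientation; "force": force on the tool from outside, world axes, zero at the start; "moment": the same for the moment, N m; "gripper_width": finger opening in mm.
Only numpy, scipy, OpenCV 4.12 (cv2) and the standard library are available. Lean on these libraries where they do the work, as an engineer would, in place of code of your own. Each camera call takes 0.05 s, during which the arm holds its last target.

## Working session

There is one attempt and no reset: what is moved stays moved. The work goes in short steps, Python scripts to look and compute and a tool call to move; the robot and the scene stay as the last step left them, time stands still between calls to the robot, and variables do not carry over. Pictures are saved under pics/ and viewed, and the job is handed in when it is done.

Besides the shell and the picture viewer there is one more tool, called in YAML: its name, and indented under it one key for each argument. move_arm: Moves the arm, as the interface text tells. Its arguments: {"type":"object","properties":{"motion":{"type":"array","items":{"type":"array","items":{"type":"number"}}}},"required":["motion"]}

```bash
mkdir -p pics
cat > h.py <<'E'
import numpy as np, cv2
from bench import manip, eyes, order
def save(p,n): cv2.imwrite(f'pics/{n}.png',cv2.cvtColor(p['img'],cv2.COLOR_RGB2BGR))
def cloud(p):
    K=p['mtx'];z=p['range_z'];h,w=z.shape
    u,v=np.meshgrid(np.arange(w),np.arange(h))
    d=np.array([p['k1'],0,0,0,0],float)
    n=cv2.undistortPoints(np.stack([u,v],-1).reshape(-1,1,2).astype(float),K,d).reshape(h,w,2)
    P=np.dstack([n[...,0]*z,n[...,1]*z,z])
    R,_=cv2.Rodrigues(np.array(p['rvec'],float)); 
    W=(P-np.array(p['tvec']).reshape(3))@R
    W[z==0]=np.nan
    return W
E
python3 - <<'E'
from h import *
s=manip.state();print(s)
for n in('top','side'):
    p=eyes.read_camera(n);save(p,n+'0');W=cloud(p);np.save(n+'0.npy',W);np.save(n+'0i.npy',p['img'])
    for k in('tub','rim_a_top','rim_b_top','sponge','roller','glaze_jar','slip_jar','cup','clay_rib'):
        for o in eyes.spot_point(p,k)[:4]:
            r,c=[int(round(x)) for x in o['location']]
            print(n,k,round(o['confidence'],2),r,c,W[r,c].round(1))
E
```

```text
{'clock': 0.0, 'q': array([-1.29070869e+00,  9.18608479e-02,  1.23191296e+00, -2.53533878e-06,
        1.81976826e+00, -5.67504758e-02]), 'dq': array([-4.87528293e-04, -3.37770700e-04, -3.11471844e-03,  1.31159596e-03,
        2.22665415e-04,  5.71168761e-05]), 'joint_efforts': array([ 9.34754507e-05, -4.58734345e+01, -4.18021739e+01, -1.20327036e-04,
        1.15103769e-02,  1.14783072e-05]), 'tcp_pos': array([ 198.19413875, -566.02396482,  230.1343702 ]), 'tcp_rot': array([-6.07164126e-04,  8.15629418e-01, -5.78573853e-01, -7.62500349e-04]), 'force': array([-0.67066903,  1.105734  , -0.19349   ]), 'moment': array([ 0.00059911,  0.02597332, -0.00742088]), 'gripper_width': 84.82517295800713}
top tub 0.65 238 355 [537.2 -74.4  97.5]
top rim_a_top 0.62 212 322 [581.3 -16.3 113.5]
top rim_a_top 0.4 198 436 [ 633.1 -252.9   14.2]
top rim_b_top 0.84 172 374 [ 653.6 -111.9  115.5]
top sponge 0.62 157 376 [ 709.1 -131.4   46.3]
top sponge 0.59 198 436 [ 633.1 -252.9   14.2]
top roller 0.82 175 307 [671.1   5.3  53.3]
top glaze_jar 0.69 271 276 [482.3  65.9  86. ]
top glaze_jar 0.61 214 322 [578.3 -16.4 111.1]
top slip_jar 0.7 289 421 [ 446.9 -188.7   82.8]
top slip_jar 0.54 174 306 [671.3   7.5  58.8]
top slip_jar 0.34 154 376 [ 715.6 -131.9   45.9]
top cup 0.78 199 437 [ 630.5 -254.1   16. ]
top cup 0.16 215 324 [576.3 -19.8 111.3]
top clay_rib 0.73 325 335 [389.4 -41.2  18.2]
side tub 0.6 207 312 [516.6   0.7 113.6]
side rim_a_top 0.75 190 291 [574.  -19.2 113.5]
side sponge 0.77 168 258 [668.6 -46.1 107.9]
side roller 0.75 211 240 [673.2  19.7  34.8]
side glaze_jar 0.77 270 304 [476.8  98.3  54.6]
side slip_jar 0.76 192 379 [ 440.6 -176.1   47.7]
side slip_jar 0.19 157 336 [ 543.6 -158.4  113.3]
side cup 0.7 154 315 [ 588.2 -147.4  109.9]
side cup 0.38 157 337 [ 541.9 -159.7  113.2]
side cup 0.26 188 291 [578.3 -26.7 110.7]
side clay_rib 0.8 257 375 [383.  -29.8  15.8]
side clay_rib 0.32 194 378 [ 442.  -176.6   40.5]
```

View pics/top0.png

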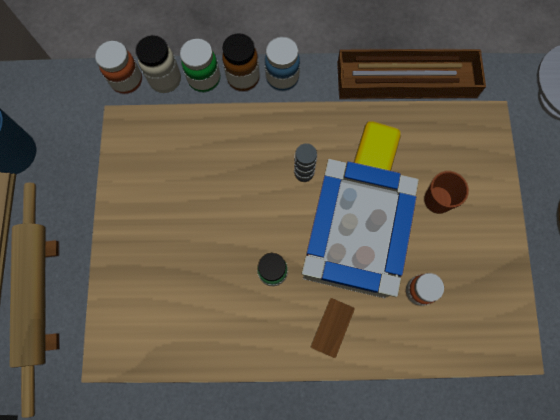

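View pics/side0.png

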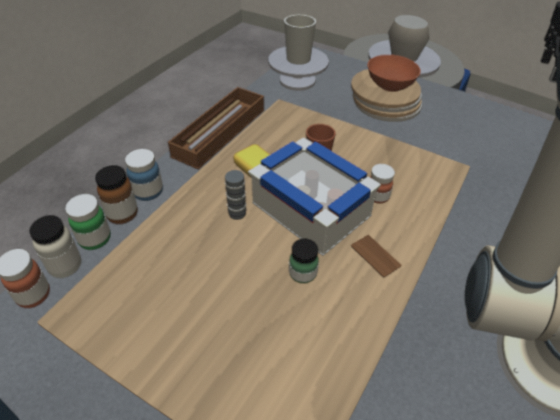

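Run:
```python
import numpy as np,cv2
for n in('top','side'):
    W=np.load(n+'0.npy');I=np.load(n+'0i.npy')
    hsv=cv2.cvtColor(I,cv2.COLOR_RGB2HSV)
    m=(hsv[...,0]>95)&(hsv[...,0]<130)&(hsv[...,1]>100)&(W[...,2]>105)&(W[...,2]<122)&(W[...,0]>380)
    P=W[m]; print(n,len(P),np.median(P[:,2]),np.percentile(P[:,2],[5,95]))
    r=cv2.minAreaRect(P[:,:2].astype(np.float32)); print(r,cv2.boxPoints(r).round(1).tolist())
    k,l,st,c=cv2.connectedComponentsWithStats(m.astype(np.uint8))
    for i in range(1,k):
        if st[i,4]>60:
            Q=W[l==i]; print(st[i],Q.mean(0).round(1),cv2.minAreaRect(Q[:,:2].astype(np.float32)))
```

```text
top 4937 113.27629610361426 [110.52129733 115.81759382]
((730.1246337890625, 171.51199340820312), (790.744873046875, 347.6394348144531), 67.47278594970703) [[418.1000061035156, -127.0999984741211], [739.2000122070312, -260.29998779296875], [1042.199951171875, 470.1000061035156], [721.0, 603.2999877929688]]
[  0 115  13  36 188] [741.7 571.  113.1] ((746.497314453125, 572.7725219726562), (16.508352279663086, 68.68196105957031), 85.46163940429688)
[344 162  56  27 884] [ 648.4 -108.4  113.3] ((649.1953735351562, -108.66339111328125), (97.18869018554688, 31.26262664794922), 75.6762924194336)
[ 307  176   34   81 1366] [574.1 -19.  113.4] ((575.8151245117188, -19.52100372314453), (29.994787216186523, 145.35452270507812), 75.78781127929688)
[ 385  193   31   83 1409] [ 540.4 -151.4  113.2] ((541.9012451171875, -152.04991149902344), (30.887163162231445, 145.54566955566406), 75.7442626953125)
[ 322  261   59   31 1064] [467.8 -62.6 113.1] ((468.4964599609375, -62.90924835205078), (97.51568603515625, 31.926515579223633), 76.05526733398438)
side 2608 112.6734693405379 [108.49587373 114.75672593]
((557.4178466796875, -84.46965026855469), (170.7093963623047, 217.32765197753906), 75.81626892089844) [[431.20001220703125, -140.60000610351562], [641.9000244140625, -193.8000030517578], [683.7000122070312, -28.299999237060547], [473.0, 24.899999618530273]]
[262 142  39  26 423] [ 647.3 -104.   112.6] ((647.7755737304688, -106.42333221435547), (96.63137817382812, 29.97667694091797), 76.75196838378906)
[307 142  59  39 680] [ 538.6 -148.1  112.7] ((540.6705322265625, -150.39706420898438), (32.72937774658203, 145.6688995361328), 74.63256072998047)
[261 170  61  46 912] [571.5 -14.4 112.2] ((574.9422607421875, -17.572521209716797), (32.6154899597168, 146.23658752441406), 76.19926452636719)
[329 183  41  34 593] [466.3 -58.4 112.3] ((467.18927001953125, -60.583133697509766), (97.89627838134766, 31.134326934814453), 76.24552154541016)
```

The top view shows the tub at about (360,230) px, turned roughly 14°, with four raised blue sections. They lie at (322,215), (372,175), (400,235) and (351,276). The roller (305,162), sponge (377,145), cup (447,190), both jars and the rib are close by, but all of them sit lower than my travel height. I'll start with the left long side and close the fingers on the way.

move_arm:
  motion:
    - [27,41,0,0.4,0,0,0]
    - [55,82,0,0,0,0.9,0]
    - [83,123,0,0,0,1.3,0]
    - [111,164,0,0,0,1.8,0]
    - [139,205,0,0,0,2.2,0]
    - [167,246,-5,0,0,2.7,0]
    - [195,287,-10,0,0,3.1,0]
    - [222,328,-20,0,0,3.5,0]

```text
clock: 1.8
tcp_pos: [421.3, -236.7, 212.2]
tcp_rot: [0.0, 0.932, -0.363, 0.001]
force: [-0.1, -1.2, -0.6]
gripper_width: -0.1
```

(In row 1 I put the small turn on x instead of z by mistake. The later rows corrected it while the arm was still in free air.)

move_arm:
  motion:
    - [26,37,0,0,0,0.6,0]
    - [52,73,0,0,0,1.2,0]
    - [78,110,-10,0,0,1.8,0]
    - [104,147,-25,0,0,2.4,0]
    - [130,184,-45,0,0,3.0,0]
    - [154.7,219.8,-65,0,0,3.55,0]
    - [154.7,219.8,-75,0,0,3.55,0]
    - [154.7,219.8,-75,0,0,3.55,0]

```text
clock: 2.6
tcp_pos: [574.0, -17.7, 133.7]
tcp_rot: [0.0, 0.992, -0.124, -0.002]
force: [0.1, -0.9, 0.1]
gripper_width: -0.2
```

Run:
```python
from h import *
s=manip.state();print(s['tcp_pos'],s['tcp_rot'],s['force'])
for n in('top','side','wrist'):
    p=eyes.read_camera(n);save(p,n+'1')
```

```text
[574.02159578 -17.65602151 133.65181071] [ 2.72651208e-04  9.92318771e-01 -1.23684685e-01 -2.34113975e-03] [ 0.06232869 -0.86463157  0.10881992]
```

View pics/side1.png

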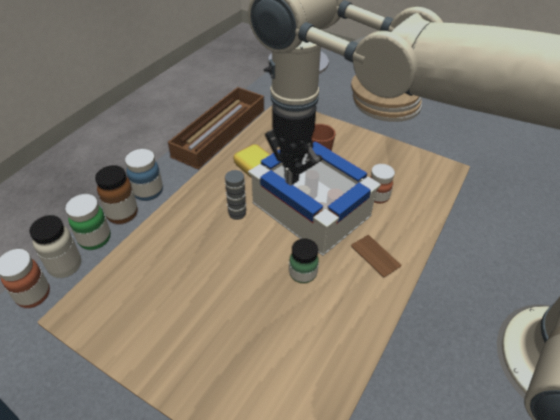

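View pics/wrist1.png

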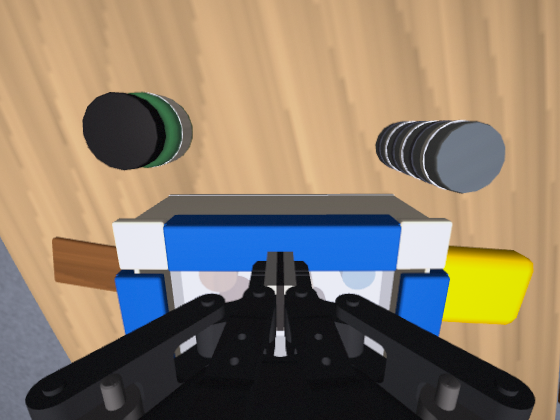

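The wrist view shows the fingertips at about (280,255) px, and the blue section spans rows 215–270. I'll project the planned contact point into this view.

Run:
```python
from h import *
s=manip.state()
p=eyes.read_camera('wrist')
M=np.array(p['mount']);Mi=np.linalg.inv(M);K=p['mtx']
for t in ([0,0,0],[0,0,20.5],[0,0,-10]):
    P=(Mi@np.r_[t,1])[:3]
    r,_=cv2.projectPoints(P.reshape(1,3),np.zeros(3),np.zeros(3),K,np.array([p['k1'],0,0,0.]));print(t,r.ravel())
print(M.round(2).tolist())
# cloud in tool coords
h,w=p['range_z'].shape;u,v=np.meshgrid(np.arange(w),np.arange(h))
n=cv2.undistortPoints(np.stack([u,v],-1).reshape(-1,1,2).astype(float),K,np.array([p['k1'],0,0,0.])).reshape(h,w,2);z=p['range_z']
T=np.dstack([n[...,0]*z,n[...,1]*z,z])@M[:3,:3].T+M[:3,3]
hsv=cv2.cvtColor(p['img'],cv2.COLOR_RGB2HSV)
m=(hsv[...,0]>95)&(hsv[...,0]<130)&(hsv[...,1]>100)&(z>0)
k,l,st,c=cv2.connectedComponentsWithStats(m.astype(np.uint8))
for i in range(1,k):
    if st[i,4]>200: Q=T[l==i];print(st[i],np.median(Q,0).round(1),np.percentile(Q,[1,99],axis=0).round(1).tolist())
fm=T[250:262,270:290].reshape(-1,3);print(fm[::15].round(1))
```

```text
[0, 0, 0] [281.05889072 265.50578008]
[0, 0, 20.5] [280.95096044 249.85031154]
[0, 0, -10] [281.12173734 274.63302679]
[[1.0, 0.0, -0.0, -0.55], [-0.0, 0.96, 0.29, -73.05], [0.0, -0.29, 0.96, -142.85], [0.0, 0.0, 0.0, 1.0]]
[  163   214   237    57 12193] [ 0.1 -5.  24.5] [[-70.6, -14.9, 22.9], [70.8, 14.8, 47.0]]
[ 115  269   54   66 2514] [-93.1  35.4  24.2] [[-107.5, -11.3, -64.2], [-46.3, 61.2, 34.9]]
[ 394  269   54   68 2607] [93.6 35.7 24.6] [[44.8, -11.4, -64.7], [108.3, 62.3, 31.8]]
[[ -6.8   1.9  24.5]
 [  2.5   1.9  24.6]
 [ -0.6   2.4  24.1]
 [ -3.1 -10.   -4.5]
 [ -5.7  -9.9  -5.5]
 [  2.  -10.1  -6.1]
 [ -0.6 -10.6  -8.2]
 [ -3.1 -10.4  -9. ]
 [ -5.5 -10.6 -10.7]
 [  1.9 -10.8 -11.1]
 [ -0.6 -10.5 -11.5]
 [ -3.  -10.  -11.5]
 [ -5.4 -10.4 -13.5]
 [  1.9 -10.3 -13.4]
 [ -0.6 -10.4 -14.6]
 [ -2.9 -10.6 -16. ]]
```

The contact point is centred: the section spans tool y from −14.9 to +14.8. I'll descend slowly.

move_arm:
  motion:
    - [0,0,-8,0,0,0,0]
    - [0,0,-16,0,0,0,0]
    - [0,0,-19,0,0,0,0]
    - [0,0,-21,0,0,0,0]
    - [0,0,-22,0,0,0,0]
    - [0,0,-23,0,0,0,0]
    - [0,0,-24,0,0,0,0]
    - [0,0,-24,0,0,0,0]

```text
clock: 3.6
tcp_pos: [575.1, -18.6, 113.0]
tcp_rot: [-0.0, 0.992, -0.124, 0.0]
force: [-1.9, 1.0, 3.7]
gripper_width: -0.0
```

move_arm:
  motion:
    - [0,0,-1,0,0,0,0]
    - [0,0,-2,0,0,0,0]
    - [0,0,-3,0,0,0,0]
    - [0,0,-4,0,0,0,0]
    - [0,0,-5,0,0,0,0]
    - [0,0,-6,0,0,0,0]
    - [0,0,-7,0,0,0,0]
    - [0,0,-7,0,0,0,0]

```text
clock: 4.4
tcp_pos: [574.9, -18.6, 105.0]
tcp_rot: [0.0, 0.992, -0.124, -0.0]
force: [0.5, 0.9, -0.2]
gripper_width: -0.1
```

The force rose and then fell to zero at z=105, so section a has snapped shut. I'll lift and move on to the far section, turning 90° on the way.

move_arm:
  motion:
    - [0,0,20,0,0,0,0]
    - [0,0,35,0,0,0.5,0]
    - [12,-15,40,0,0,1.5,0]
    - [24,-30,40,0,0,2.5,0]
    - [37,-45,40,0,0,3.5,0]
    - [49,-60,40,0,0,4.5,0]
    - [61,-75,40,0,0,5.5,0]
    - [73.6,-89.3,40,0,0,6.5,0]

```text
clock: 5.2
tcp_pos: [648.9, -108.6, 144.9]
tcp_rot: [-0.0, 0.945, 0.326, -0.0]
force: [0.6, -0.3, -0.7]
gripper_width: -0.1
```

move_arm:
  motion:
    - [0,0,0,0,0,1,0]
    - [0,0,0,0,0,2,0]
    - [0,0,-5,0,0,3,0]
    - [0,0,-10,0,0,4,0]
    - [0,0,-15,0,0,4.75,0]
    - [0,0,-20,0,0,4.75,0]
    - [0,0,-20,0,0,4.75,0]
    - [0,0,-20,0,0,4.75,0]

```text
clock: 6.0
tcp_pos: [648.5, -107.9, 125.1]
tcp_rot: [-0.0, 0.79, 0.613, -0.0]
force: [-1.0, -0.4, 0.3]
gripper_width: -0.1
```

```bash
cat > chk.py <<'E'
from h import *
import sys
def tool_rims(tag):
    s=manip.state();p=eyes.read_camera('wrist');save(p,tag)
    M=np.array(p['mount']);K=p['mtx'];z=p['range_z']
    h,w=z.shape;u,v=np.meshgrid(np.arange(w),np.arange(h))
    n=cv2.undistortPoints(np.stack([u,v],-1).reshape(-1,1,2).astype(float),K,np.array([p['k1'],0,0,0.])).reshape(h,w,2)
    T=np.dstack([n[...,0]*z,n[...,1]*z,z])@M[:3,:3].T+M[:3,3]
    hsv=cv2.cvtColor(p['img'],cv2.COLOR_RGB2HSV)
    m=(hsv[...,0]>95)&(hsv[...,0]<130)&(hsv[...,1]>100)&(z>0)
    k,l,st,c=cv2.connectedComponentsWithStats(m.astype(np.uint8))
    print(s['tcp_pos'],s['force'])
    for i in range(1,k):
        if st[i,4]>200: Q=T[l==i];print(st[i],np.median(Q,0).round(1),np.percentile(Q,[1,99],axis=0).round(1).tolist())
tool_rims(sys.argv[1])
E
python3 chk.py wrist2
```

```text
[ 648.47645616 -107.87715203  125.13663502] [-1.00186259 -0.36645     0.29360958]
[   97     0    89   226 13992] [-69.3 -83.   11.9] [[-85.2, -129.7, 10.3], [-54.9, -21.8, 16.6]]
[  366     0    81   221 13004] [ 64.8 -84.3  20.1] [[50.6, -132.4, 18.5], [80.6, -21.8, 24.7]]
[ 193  231  170   51 7052] [-3.3 -4.2 12. ] [[-49.4, -14.9, 10.4], [45.6, 14.8, 17.3]]
```

View pics/wrist2.png

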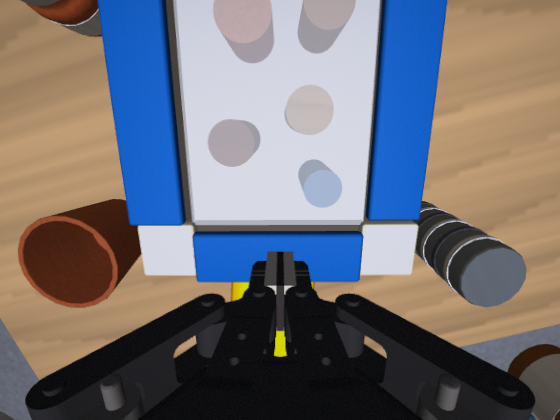

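The wrist view shows section a (right, about (405,110)) at depth 20.1, against 12 for the others, so it is 8 mm down. The far section is centred under the tips at about (280,258). I'll press it, rising at the end.

move_arm:
  motion:
    - [0,0,-8,0,0,0,0]
    - [0,0,-11,0,0,0,0]
    - [0,0,-13,0,0,0,0]
    - [0,0,-15,0,0,0,0]
    - [0,0,-17,0,0,0,0]
    - [0,0,-19,0,0,0,0]
    - [0,0,-20,0,0,0,0]
    - [0,0,-20,0,0,0,0]

```text
clock: 6.85
tcp_pos: [648.4, -107.9, 104.9]
tcp_rot: [-0.0, 0.79, 0.614, -0.0]
force: [-0.9, -0.4, -0.3]
gripper_width: -0.1
```

move_arm:
  motion:
    - [0,0,20,0,0,0,0]
    - [0,0,35,0,0,-0.5,0]
    - [-18,-7,40,0,0,-1.5,0]
    - [-36,-14,40,0,0,-2.5,0]
    - [-54,-21,40,0,0,-3.5,0]
    - [-72,-29,40,0,0,-4.5,0]
    - [-90,-36,40,0,0,-5.5,0]
    - [-107.3,-43.6,40,0,0,-6.5,0]

```text
clock: 7.65
tcp_pos: [540.4, -151.7, 144.9]
tcp_rot: [-0.0, 0.979, 0.203, -0.0]
force: [-0.1, -0.3, -0.2]
gripper_width: -0.3
```

move_arm:
  motion:
    - [0,0,0,0,0,-1,0]
    - [0,0,0,0,0,-2,0]
    - [0,0,-5,0,0,-3,0]
    - [0,0,-10,0,0,-4,0]
    - [0,0,-15,0,0,-4.75,0]
    - [0,0,-20,0,0,-4.75,0]
    - [0,0,-20,0,0,-4.75,0]
    - [0,0,-20,0,0,-4.75,0]

```text
clock: 8.45
tcp_pos: [541.2, -151.4, 125.1]
tcp_rot: [-0.0, 0.992, -0.123, -0.0]
force: [-0.3, -0.2, 0.8]
gripper_width: 0.3
```

```bash
python3 chk.py wrist3
```

```text
[ 541.15731799 -151.44961867  125.12577254] [-0.27784678 -0.22887537  0.78648159]
[ 134    0  298   31 8760] [   1.4 -124.9   20.1] [[-70.1, -131.4, 18.4], [71.4, -119.4, 25.5]]
[   58    33    90   193 11800] [-90.8 -72.7  11.9] [[-107.2, -114.4, 10.3], [-77.1, -19.9, 17.0]]
[  411    38    85   184 10673] [ 92.1 -72.1  20.1] [[78.2, -114.3, 18.5], [108.3, -19.6, 25.2]]
[  156   230   253    52 11098] [ 1.7 -2.1 11.9] [[-70.1, -13.8, 10.3], [71.4, 16.1, 16.9]]
```

View pics/wrist3.png

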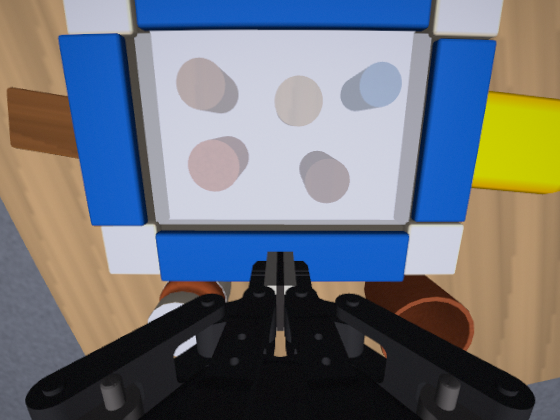

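Sections a (top) and b (right) both read 20.1, so they are shut. The tips are over section c at about (280,255), 1 mm off centre, which is fine.

move_arm:
  motion:
    - [0,0,-8,0,0,0,0]
    - [0,0,-11,0,0,0,0]
    - [0,0,-13,0,0,0,0]
    - [0,0,-15,0,0,0,0]
    - [0,0,-17,0,0,0,0]
    - [0,0,-19,0,0,0,0]
    - [0,0,-20,0,0,0,0]
    - [0,0,-20,0,0,0,0]

```text
clock: 9.3
tcp_pos: [541.2, -151.4, 105.0]
tcp_rot: [-0.0, 0.992, -0.124, -0.0]
force: [0.7, 0.1, 0.5]
gripper_width: -0.1
```

move_arm:
  motion:
    - [0,0,20,0,0,0,0]
    - [0,0,35,0,0,0.5,0]
    - [-12,15,40,0,0,1.5,0]
    - [-24,30,40,0,0,2.5,0]
    - [-37,45,40,0,0,3.5,0]
    - [-49,60,40,0,0,4.5,0]
    - [-61,75,40,0,0,5.5,0]
    - [-73.4,89.4,40,0,0,6.5,0]

```text
clock: 10.1
tcp_pos: [467.3, -61.5, 145.0]
tcp_rot: [-0.0, 0.945, 0.326, -0.0]
force: [-0.1, 1.0, 0.3]
gripper_width: -0.1
```

move_arm:
  motion:
    - [0,0,0,0,0,1,0]
    - [0,0,0,0,0,2,0]
    - [0,0,-5,0,0,3,0]
    - [0,0,-10,0,0,4,0]
    - [0,0,-15,0,0,4.75,0]
    - [0,0,-20,0,0,4.75,0]
    - [0,0,-20,0,0,4.75,0]
    - [0,0,-20,0,0,4.75,0]

```text
clock: 10.9
tcp_pos: [467.8, -62.1, 125.2]
tcp_rot: [-0.0, 0.79, 0.613, -0.0]
force: [0.1, -0.0, 0.7]
gripper_width: -0.3
```

```bash
python3 chk.py wrist4
```

```text
[467.77356963 -62.08971348 125.19542083] [ 7.84173485e-02 -3.13862628e-04  6.65731448e-01]
[  147   220   216   101 10061] [-14.3  -4.9  12.4] [[-83.1, -15.6, 10.2], [45.6, 41.3, 33.9]]
[ 359  279   51   40 1426] [68.2 27.8 20.3] [[31.5, -12.9, -54.7], [81.3, 45.1, 25.0]]
[173 335  24  24 258] [-61.9  67.3  19.8] [[-73.1, -8.9, -69.8], [-29.0, 78.4, 21.3]]
[363 335  24  24 252] [60.9 67.7 19.9] [[28.0, -8.9, -69.0], [72.4, 78.1, 21.4]]
```

View pics/wrist4.png

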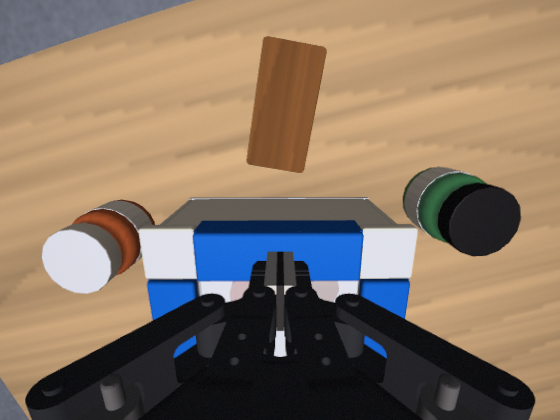

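The tips are over section d at about (280,255), centred on it. Sections a and c look shut. I'll press d and then retreat.

move_arm:
  motion:
    - [0,0,-8,0,0,0,0]
    - [0,0,-11,0,0,0,0]
    - [0,0,-13,0,0,0,0]
    - [0,0,-15,0,0,0,0]
    - [0,0,-17,0,0,0,0]
    - [0,0,-19,0,0,0,0]
    - [0,0,-20,0,0,0,0]
    - [0,0,-20,0,0,0,0]

```text
clock: 11.75
tcp_pos: [467.8, -62.1, 105.0]
tcp_rot: [-0.0, 0.79, 0.614, -0.0]
force: [-0.2, -0.1, 0.3]
gripper_width: -0.1
```

move_arm:
  motion:
    - [0,0,20,0,0,0,0]
    - [0,0,50,0,0,0,0]
    - [0,0,90,0,0,0,0]
    - [-5,-30,120,0,0,0,0]
    - [-15,-75,130,0,0,0,0]
    - [-30,-120,130,0,0,0,0]
    - [-50,-160,130,0,0,0,0]
    - [-70,-200,130,0,0,0,0]

```text
clock: 12.55
tcp_pos: [397.0, -263.6, 235.2]
tcp_rot: [0.0, 0.79, 0.614, 0.0]
force: [0.3, -0.5, -0.4]
gripper_width: -0.2
```

move_arm:
  motion:
    - [-20,-40,0,0,0,0,0]
    - [-40,-80,0,0,0,0,0]
    - [-60,-120,0,0,0,0,0]
    - [-80,-160,0,0,0,0,0]
    - [-100,-200,0,0,0,0,0]
    - [-120,-240,0,0,0,0,0]
    - [-120,-240,0,0,0,0,0]
    - [-120,-240,0,0,0,0,0]

```text
clock: 13.35
tcp_pos: [277.2, -502.7, 234.3]
tcp_rot: [-0.001, 0.79, 0.613, 0.0]
force: [0.6, 0.4, 1.0]
gripper_width: -0.1
```

Run:
```python
from h import *
s=manip.state();print(s['clock'],s['tcp_pos'],s['force'])
for n in('top','side'):
    p=eyes.read_camera(n);save(p,n+'5');W=cloud(p)
    hsv=cv2.cvtColor(p['img'],cv2.COLOR_RGB2HSV)
    m=(hsv[...,0]>95)&(hsv[...,0]<130)&(hsv[...,1]>100)&(W[...,2]>95)&(W[...,2]<125)&(W[...,0]>380)&(W[...,1]<100)
    k,l,st,c=cv2.connectedComponentsWithStats(m.astype(np.uint8))
    for i in range(1,k):
        if st[i,4]>60:
            Q=W[l==i]; print(n,np.median(Q,0).round(1),cv2.minAreaRect(Q[:,:2].astype(np.float32)))
    I0=np.load(n+'0i.npy');d=np.abs(I0.astype(int)-p['img']).sum(2).clip(0,255).astype(np.uint8);cv2.imwrite(f'pics/d{n}.png',d)
    cv2.imwrite(f'pics/both{n}.png',cv2.resize(np.hstack([cv2.cvtColor(p['img'],cv2.COLOR_RGB2BGR),cv2.cvtColor(d,cv2.COLOR_GRAY2BGR)])[100:400],(800,214)))
```

```text
13.35 [ 277.19447525 -502.65972087  234.31585236] [0.62781805 0.42225742 1.03268178]
top [ 648.4 -108.5  105.2] ((649.1256713867188, -108.56623840332031), (97.37907409667969, 31.538333892822266), 76.302734375)
top [573.8 -18.9 105.3] ((577.434814453125, -19.910324096679688), (29.95358657836914, 149.0131072998047), 75.76543426513672)
top [ 539.7 -151.5  105.1] ((542.4992065429688, -152.2295684814453), (30.691120147705078, 146.3030548095703), 75.86945343017578)
top [467.6 -63.  105.1] ((468.39385986328125, -63.11357498168945), (97.78597259521484, 31.8942813873291), 75.88590240478516)
side [ 646.8 -105.5  104.7] ((648.104248046875, -108.03135681152344), (97.62674713134766, 30.498062133789062), 75.15652465820312)
side [ 539.  -148.1  104.9] ((541.3733520507812, -150.70233154296875), (32.53218078613281, 144.70216369628906), 75.20882415771484)
side [571.1 -14.1 104.4] ((575.384765625, -17.303741455078125), (33.079280853271484, 144.859375), 75.08291625976562)
side [465.2 -59.3 104.6] ((466.9369201660156, -61.70476531982422), (97.59969329833984, 30.991640090942383), 75.50166320800781)
```

View pics/side5.png

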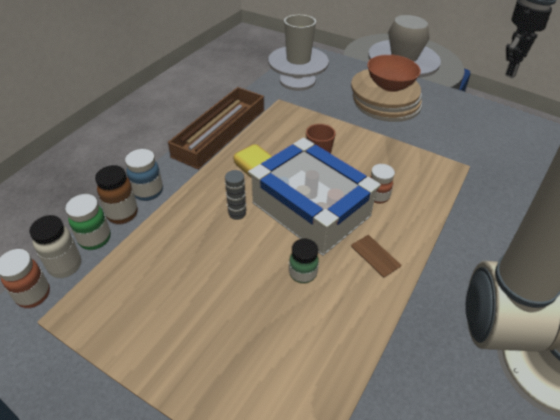

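View pics/dtop.png

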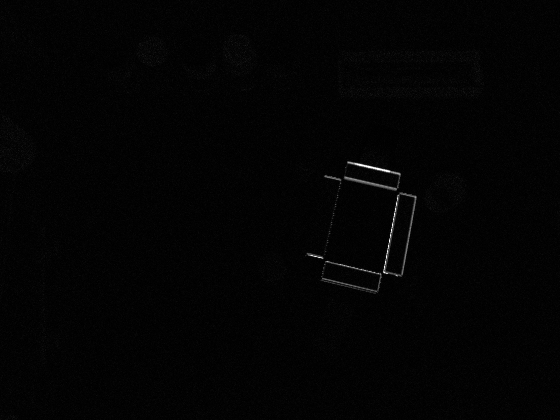

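The side view shows all four sections level with the corners around (315,185) px. The before/after difference image changes only at the rim edges, so nothing else moved. I'll hand the job in.

```bash
python3 -c "
from bench import order;print(order.close_job())"
```

```text
the job is handed in; nothing more can be done
None
```

All four rim sections are shut. I pressed them one after another round the lid (left long side, far short side, right long side, near short side) with closed fingertips on the rim only. The hand was then taken well clear and the job handed in at about 13.5 s.

- **Rim height:** both cameras show all four tops down from about 113 mm to 105 mm above the work surface, level with the corners. The force was back to about zero at the end of each press.
- **Tub and surroundings:** the difference between the first and last top pictures shows changes only at the rim edges, so the tub and the things around it did not move.
- **Section names:** I did not check separately which long side is "a". Either way, the sections were pressed in order round the lid.
- **Slip:** in the first row of the first move I put a small turn on the wrong axis. It happened in free air, was corrected by the following rows, and touched nothing.

No check failed or disagreed.

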